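# Tip clay balls from a spouted jug into a bamboo pot

## Robot

A 6-joint arm with a two-finger parallel gripper is mounted at the origin on the work surface. World frame = base frame: x ahead of the robot, y to its left, z up, the work surface at z = 0. Lengths are in m, angles in rad, forces in N, time in s.
With the tool pointing down it reaches from about 0.35 to 0.85 m from the base axis. Payload 8.1 kg.
Tool frame: the origin (TCP) lies at the very end of the fingers, on their centre line; the grasp point (between the pads) lies bot.hold_point_z behind it (bot.hold_point_z is the distance from the TCP to the grasp point, in m); z points along the fingers, y is the line along which they close (so a half turn about z gives the same grasp; the last joint's range is limited). The gripper opens to 93 mm and grips with 3 to 60 N. Pads are 15 mm wide; open, the fingers measure 128 mm over their backs; the gripper's body (75 mm by 188 mm) begins 65 mm behind the grasp point.
Start: joints at [1.263, 0.13, 1.488, -0, 1.523, -0.085], TCP at [0.133, 0.585, 0.219] pointing down, gripper open.
Joint ranges: [-2.96, 2.96], [-0.89, 2.26], [0.02, 2.5], [-1.34, 4.48], [0, 2.73], [-2.66, 2.66]. Speed limits (rad/s): [2.39, 2.39, 2.79, 3.14, 3.14, 3.14].

## Interface

Orientations are given as a 3x3 rotation matrix whose columns are the frame's x, y, z axes.
In Python, from rig import bot gives the robot as it stands.
- The arm moves only by the shell command python3 -m crank 'ROWS' [FORCE]. ROWS is a JSON object of lists of equal length, an entry for each row: "travel": the shift along the tool's x, y, z in m, a list of three; "dr": the turn, a rotation vector about the tool's x, y, z in rad, a list of three; "grip": the opening in per cent of the stroke, from 0 (shut) to 100 (fully open). In form: {"travel": [[dx, dy, dz], ...], "dr": [[rx, ry, rz], ...], "grip": [grip, ...]}. A call has 1 to 20 rows; each row is the pose to reach, as a shift and turn from the pose commanded when the call began, along the tool's axes at that moment; what a row does not reach only later rows make up. A row lasts 1/10 s, in which the tool goes at most 50 mm and 8.59 degrees, less where a joint would pass 70% of its speed; a pose out of reach is approached as far as the arm can. A call with a gripper value outside its range is refused whole. The fingers move at their own pace and stop on an object; FORCE is the grip in N (left out, the last holds). Time passes only in rows, so rows that repeat a pose let the fingers close. It gives the time, the measured TCP pose, the force, the opening and the grip force at its end, in the units of the state.
- bot.sense(): the state, without advancing time (a new reading comes with each control period).
- bot.read_camera(name): name is "side" or "top"; returns a dict with "frame" (384x512x3 uint8, blue, green, red), "fx", "fy", "cx", "cy" (pixels), "distortion" ([k1, k2, p1, p2, k3] as OpenCV has them; the pictures are not rectified), "R" (3x3) and "t" (3): a world point X has camera coordinates R X + t. Camera axes: x right, y down, z forward; pixel columns grow to the right and rows downward; lengths in m; the calibration is good to about 2 mm. A picture is of the moment at which its call begins. There is no depth.
- bot.job_done(): hands the job in; it is judged then, once.
The state is a dict: "time_s": time; "joints": joint angles; "qvel": joint speeds; "joint_efforts": joint torques, N m; "position": TCP position; "eef_rot": TCP orientation; "contact_force": force on the tool from outside, world axes, zero at the start; "torque": the same for the moment, N m; "opening": finger opening in m; "grasp_force": force on a finger pad.
Only numpy, scipy, OpenCV 4.12 (cv2) and the standard library are available. Lean on these libraries where they do the work, as an engineer would, in place of code of your own. Each camera call takes 0.05 s, during which the arm holds its last target. There are 200 camera calls.

## Task

The grey jug stands with its handle towards the blue crate, where there is no room to lean the hand back for pouring. Take it out and, keeping it upright, bring it round until its spout faces the white pot and reaches its mouth; only then tip it so that all five clay balls end up in the pot. Stand the empty jug upright in the middle of the white foam slab and let go, without shifting the pot or the bamboo piece and tube bundle next to it.

Things in the scene. Friction and masses are not known exactly. Their poses are not given: they have to be found in the camera images.
- jug: Loose grey plastic jug, 0.14 to 0.25 kg, 202 x 76 x 85 mm high, walls 4 mm, open top. Origin: centre of its underside; x to the spout, z up. Base spans x -36 to 36, y -36 to 36 mm. The front wall leans out 40 degrees, from the base's edge to the lip; balls roll out from about 50 degrees of forward tilt and all leave by 70. Rear wall at x -38. At the start the spout points away from the crate, roughly to the robot.
- jug_grip (a point): Grip point on the jug's handle, at x -84, y 0, z 62 mm of the jug, axes as the jug's. Handle: a D of flat bars 20 mm thick along y (pinch across y); its upright bar spans x -95 to -73, z 20 to 82 mm; its top bar, z 66 to 82, runs to the rear wall. To pour, take it with the hand leaned back some 30 degrees away from the spout; tipping 70 degrees then leaves it leaned 40 forward.
- jug_lip (a point): Middle of the jug's pouring lip, 64 mm wide, at x 107, y 0, z 85 mm of the jug. Axes as the jug's.
- bay: Fixed blue plastic crate of cut bamboo. Its origin is not in the crate but on the table in front of it, where the jug stands at the start; the crate occupies x 160 to 310, y -120 to 120 mm of this frame, rim 130 mm high, bamboo to about 220 mm. On the left or the right of the pot; x points roughly away from the robot.
- slab: Fixed square slab of white foam, 180 x 180 x 20 mm, on the other side of the pot. Origin: centre of its underside; its sides lie along its x and y.
- pot: Loose round pot of white ceramic, 0.8 kg, 80 mm high, outside 120 mm across at the rim and 100 mm at the foot, wall 5 mm, floor 6 mm, open at the top. Origin: centre of its underside.
- ball0_center (a point): Centre of a loose smooth glazed clay ball, 25 mm across, 14 g; in the jug at the start.
- ball1_center (a point): Centre of a loose smooth glazed clay ball, 25 mm across, 14 g; in the jug at the start.
- ball2_center (a point): Centre of a loose smooth glazed clay ball, 25 mm across, 14 g; in the jug at the start.
- ball3_center (a point): Centre of a loose smooth glazed clay ball, 25 mm across, 14 g; in the jug at the start.
- ball4_center (a point): Centre of a loose smooth glazed clay ball, 25 mm across, 14 g; in the jug at the start.
- cane_a: Bystander: loose piece of green bamboo, 130 mm long, 16 mm thick, lying. Origin: middle of its underside, x along it.
- tubes: Bystander: loose bundle of white tubes, 140 x 80 x 38 mm. Origin: middle of its underside, x along the tubes.
Not all that is in view belongs to the job. There is more than one size of the pot; the one meant has the size given above.

How it is judged:
By the outcome, as a careful person would: the job done as asked, in the order asked, and still so for the second after the job is handed in, with the robot touching nothing.
It also fails if it takes over 72 s, if anything falls off the work surface, if the arm or the gripper's body presses on something with over 40 N, if the wrist force passes 120 N, or if a joint passes its speed limit or range.

## Working session

There is one attempt and no reset: what is moved stays moved. The work goes in short steps, Python scripts to look and compute and a shell command to move; the robot and the scene stay as the last step left them, time stands still between calls to the robot, and variables do not carry over. Pictures are saved under pics/ and viewed, at most 12 in all, crops included, and the job is handed in when it is done.

```bash
mkdir -p pics; ls; python3 - <<'E'
from rig import bot
import cv2,numpy as np
for n in("top","side"):
    c=bot.read_camera(n); cv2.imwrite(f"pics/{n}0.png",c["frame"])
    print(n,c["fx"],c["fy"],c["cx"],c["cy"],c["distortion"],np.round(c["R"],3).tolist(),np.round(c["t"],3), np.round(-np.array(c["R"]).T@c["t"],3))
s=bot.sense();print(s,bot.hold_point_z)
E
```

```text
pics
top 484.4147703665661 484.4147703665661 257.78812245010647 191.94739870699257 [0.05400174 0.         0.         0.         0.        ] [[0.138, -0.99, 0.001], [-0.971, -0.135, -0.199], [0.198, 0.027, -0.98]] [-0.094  0.555  1.139] [ 0.327 -0.049  1.227]
side 475.09710622003354 475.09710622003354 258.2953651618546 196.96747939846477 [-0.14687971  0.          0.          0.          0.        ] [[-0.993, -0.117, 0.012], [-0.096, 0.746, -0.659], [0.068, -0.655, -0.752]] [0.541 0.111 1.144] [0.47  0.73  0.927]
{'time_s': 0.1, 'joints': array([ 1.26259604e+00,  1.31081977e-01,  1.48914669e+00,  5.61385766e-07,
        1.52299225e+00, -8.53863593e-02]), 'qvel': array([-0.00138109, -0.00223067, -0.00251094, -0.00102436,  0.00249984,
       -0.00031395]), 'joint_efforts': array([ 8.94206642e-04, -5.61346722e+01, -4.93092155e+01,  7.69971125e-02,
        2.91774503e-02, -1.06245691e-04]), 'position': array([0.13240268, 0.58469622, 0.21770754]), 'eef_rot': array([[-9.75279464e-01,  2.20974484e-01, -4.94458728e-04],
       [ 2.20974994e-01,  9.75278240e-01, -1.55137162e-03],
       [ 1.39421295e-04, -1.62228390e-03, -9.99998674e-01]]), 'contact_force': array([ 0.73679607,  0.25672792, -0.69252312]), 'torque': array([ 0.07236801, -0.01307884, -0.03772422]), 'grasp_force': 0.0, 'opening': 0.09330369244108754} 0.0188
```

View pics/top0.png

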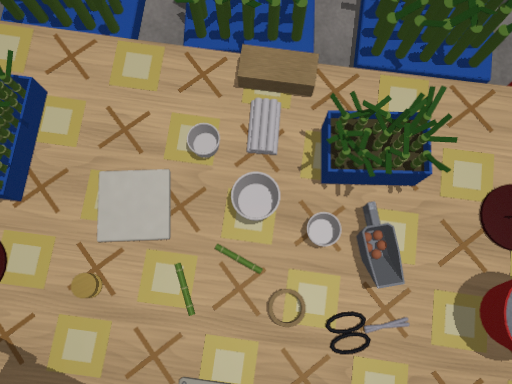

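View pics/side0.png

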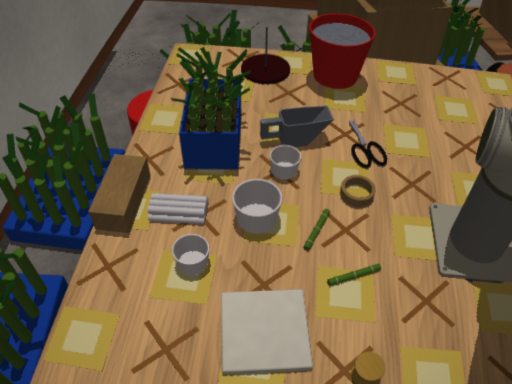

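The top view shows the jug with its handle end at (372,208) and its lip around (385,284), the slab centred at (134,205), the cane at (238,258) and the tubes at (264,126). There are three candidate pots: (255,197), (203,141) and (323,229). The one at (255,197) looks like the 120 mm pot; next I'll measure the rims.

```bash
cat > h.py <<'E'
from rig import bot
import cv2,numpy as np
def ray(c,p):
    K=np.array([[c["fx"],0,c["cx"]],[0,c["fy"],c["cy"]],[0,0,1]])
    u=cv2.undistortPoints(np.array(p,float).reshape(-1,1,2),K,np.array(c["distortion"])).reshape(-1,2)
    R=np.array(c["R"]);return -R.T@np.array(c["t"]),np.c_[u,np.ones(len(u))]@R
def plane(c,p,z):
    o,d=ray(c,p);return o+d*((z-o[2])/d[:,2])[:,None]
def proj(c,X):
    K=np.array([[c["fx"],0,c["cx"]],[0,c["fy"],c["cy"]],[0,0,1]])
    return cv2.projectPoints(np.array(X,float).reshape(-1,1,3),cv2.Rodrigues(np.array(c["R"]))[0],np.array(c["t"],float),K,np.array(c["distortion"]))[0].reshape(-1,2)
def comp(m,seed):
    n,l=cv2.connectedComponents(m.astype(np.uint8));k=l[seed[1],seed[0]]
    cs,_=cv2.findContours((l==k).astype(np.uint8),cv2.RETR_EXTERNAL,cv2.CHAIN_APPROX_NONE)
    return max(cs,key=cv2.contourArea).reshape(-1,2)
E
python3 - <<'E'
from h import *
c=bot.read_camera("top");f=c["frame"];h=cv2.cvtColor(f,cv2.COLOR_BGR2HSV)
grey=(h[...,1]<45)
for s in((255,197),(203,141),(323,229),(134,205),(264,126)):
    p=comp(grey&(h[...,2]>90),s)
    z={134:.02,264:.03}.get(s[0],.08)
    P=plane(c,p,z)[:,:2].astype(np.float32)
    print(s,len(p),cv2.minEnclosingCircle(P),cv2.minAreaRect(P))
g=h[...,2]<125
m=(h[...,1]<70)&g
p=comp(m,(372,212)) if m[212,372] else None
print("jug",None if p is None else (p.min(0),p.max(0)))
im=np.concatenate([cv2.resize(f[190:300,340:420],None,fx=5,fy=5,interpolation=cv2.INTER_CUBIC),cv2.resize(f[160:270,220:300],None,fx=5,fy=5)],1)
if p is not None: cv2.drawContours(im,[((p-[340,190])*5+2).reshape(-1,1,2)],-1,(0,0,255),1)
cv2.imwrite("pics/crop1.png",im)
E
```

```text
(255, 197) 138 ((0.5483700633049011, -0.01248650811612606), 0.06062654033303261) ((0.5475738048553467, -0.01189769059419632), (0.11791236698627472, 0.11601610481739044), 7.938908100128174)
(203, 141) 95 ((0.6688850522041321, 0.1347396969795227), 0.045045312494039536) ((0.6701105833053589, 0.13498014211654663), (0.08483830094337463, 0.07917848229408264), 8.047601699829102)
(323, 229) 97 ((0.4913550019264221, -0.1841849535703659), 0.041608598083257675) ((0.4908275604248047, -0.1852961778640747), (0.08111461997032166, 0.0809067115187645), 7.9714884757995605)
(134, 205) 277 ((0.4945141077041626, 0.2885669767856598), 0.12395736575126648) ((0.4948553442955017, 0.2902889847755432), (0.1798282265663147, 0.17847692966461182), 10.046699523925781)
(264, 126) 160 ((0.7423568367958069, -0.008792578242719173), 0.08037758618593216) ((0.7442744374275208, -0.006629183888435364), (0.15069623291492462, 0.07814802974462509), 3.163949728012085)
jug None
```

View pics/crop1.png

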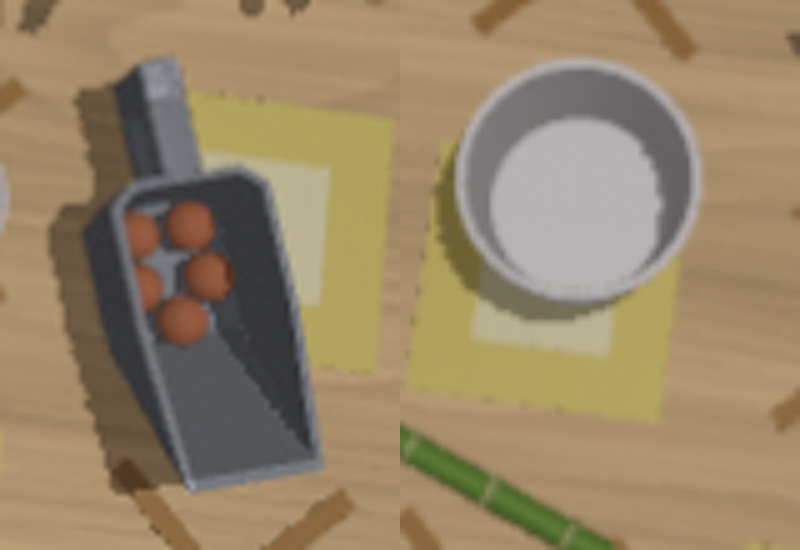

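The crop shows the jug's lip corners at about (378.4,287.6) and (404.4,282.8), and its handle's rear top end at about (371.5,202). The right half confirms the large pot, whose rim measures 0.12 m; the other two measure 0.08–0.09 m.

```bash
python3 - <<'E'
from h import *
c=bot.read_camera("top")
L=plane(c,[(378.4,287.6),(404.4,282.8)],.085);H=plane(c,[(371.5,202)],.082)[0]
print(L,np.linalg.norm(L[0]-L[1]),H); l=L.mean(0); d=(l-H)[:2]; print(l,np.linalg.norm(d),np.degrees(np.arctan2(d[1],d[0])))
d/=np.linalg.norm(d)
print("origin",l[:2]-.107*d,H[:2]+.095*d,"grip",l[:2]-.191*d,H[:2]+.011*d)
f=c["frame"];h=cv2.cvtColor(f,cv2.COLOR_BGR2HSV)
b=cv2.inRange(h,(105,120,40),(125,255,255));
n,lab,st,ce=cv2.connectedComponentsWithStats(b);print(st[1:][st[1:,4]>200])
g=cv2.inRange(h,(35,80,40),(75,255,255))
n,lab,st,ce=cv2.connectedComponentsWithStats(g)
for i in range(1,n):
    if st[i,4]>150 and 240<ce[i][1]<320:
        P=plane(c,np.argwhere(lab==i)[:,::-1],.008)[:,:2].astype(np.float32);print("cane",ce[i],cv2.minAreaRect(P))
# crate front rim corners (approx) z=.13
print(plane(c,[(322,183),(431,187),(322,112)],.13), plane(c,[(323,183),(430,187)],.0))
E
```

```text
[[ 0.37268963 -0.32317619  0.085     ]
 [ 0.39200189 -0.38110109  0.085     ]] 0.06105946021494201 [ 0.57065677 -0.29035383  0.082     ]
[ 0.38234576 -0.35213864  0.085     ] 0.19818779005905784 -161.8353472119252
origin [ 0.48401337 -0.31878152] [ 0.48039114 -0.31996997] grip [ 0.56382719 -0.29259462] [ 0.56020496 -0.29378307]
[[   1    0  145   39 2227]
 [ 183    0  132   53 3833]
 [ 354    0  140   83 4258]
 [   0   75   47  126 2951]
 [ 322  111  110   74 1983]]
cane [238.12758621 258.2862069 ] ((0.3982836902141571, 0.010408200323581696), (0.12885528802871704, 0.013925116509199142), 68.96541595458984)
cane [184.2804878  288.57926829] ((0.30749061703681946, 0.13051915168762207), (0.12847432494163513, 0.01534294430166483), 25.66671371459961)
[[ 0.58920282 -0.1630444   0.13      ]
 [ 0.61421954 -0.41155177  0.13      ]
 [ 0.76154842 -0.14343524  0.13      ]] [[ 0.62068896 -0.179159    0.        ]
 [ 0.64796515 -0.45204985  0.        ]]
```

```bash
cat >> h.py <<'E'
from scipy.spatial.transform import Rotation as Ro
def jugR(yaw,lean=0):
    "tool R with y along jug y, leaned forward (deg) towards spout, jug upright at yaw deg"
    a=np.radians(yaw);x=np.array([np.cos(a),np.sin(a),0]);y=np.array([-x[1],x[0],0])
    return np.c_[-x,y,[0,0,-1]]@Ro.from_rotvec([0,np.radians(lean),0]).as_matrix()
def go(G,R,tcp=False):
    "row entry that takes grasp point to G (world) with tool rotation R"
    s=bot.sense();R0=s["eef_rot"];P=np.array(G)+(0 if tcp else R[:,2]*bot.hold_point_z)
    print("travel",np.round(R0.T@(P-s["position"]),4).tolist(),"dr",np.round(Ro.from_matrix(R0.T@R).as_rotvec(),4).tolist())
def st():
    s=bot.sense();print(round(s["time_s"],2),"grasp",np.round(s["position"]-s["eef_rot"][:,2]*bot.hold_point_z,4),"q",np.round(s["joints"],3),"F",np.round(s["contact_force"],1),"open",round(s["opening"],4),round(s["grasp_force"],1))
E
python3 -c "
from h import *
go([.548,.19,.36],jugR(-90,0));go([.548,.19,.36],jugR(-90,70))"
```

```text
travel [-0.4925, -0.2934, -0.1229] dr [-0.001, 0.0007, 1.348]
travel [-0.4886, -0.2762, -0.1353] dr [-0.8174, 1.0228, 1.1656]
```

```bash
python3 -m crank '{"travel": [[-0.2,-0.1,-0.12],[-0.49,-0.293,-0.123],[-0.49,-0.293,-0.123],[-0.49,-0.293,-0.123],[-0.49,-0.293,-0.123],[-0.49,-0.293,-0.123],[-0.49,-0.293,-0.123],[-0.49,-0.293,-0.123],[-0.49,-0.293,-0.123],[-0.49,-0.293,-0.123],[-0.49,-0.293,-0.123],[-0.488,-0.276,-0.135],[-0.488,-0.276,-0.135],[-0.488,-0.276,-0.135],[-0.488,-0.276,-0.135],[-0.488,-0.276,-0.135],[-0.488,-0.276,-0.135],[-0.488,-0.276,-0.135],[-0.488,-0.276,-0.135],[-0.488,-0.276,-0.135]], "dr": [[0,0,0.15],[0,0,1.35],[0,0,1.35],[0,0,1.35],[0,0,1.35],[0,0,1.35],[0,0,1.35],[0,0,1.35],[0,0,1.35],[0,0,1.35],[0,0,1.35],[-0.817,1.023,1.166],[-0.817,1.023,1.166],[-0.817,1.023,1.166],[-0.817,1.023,1.166],[-0.817,1.023,1.166],[-0.817,1.023,1.166],[-0.817,1.023,1.166],[-0.817,1.023,1.166],[-0.817,1.023,1.166]], "grip": [100,100,100,100,100,100,100,100,100,100,100,100,100,100,100,100,100,100,100,100]}' 30; python3 -c "
from h import *
st();print(np.round(bot.sense()['eef_rot'],2));go([.548,.19,.36],jugR(-90,70))"
```

```text
time_s: 2.2
position: [0.5467, 0.2069, 0.3495]
eef_rot: [[0.01, 1.0, -0.0], [0.336, -0.003, 0.942], [0.942, -0.009, -0.336]]
contact_force: [-0.4, 0.3, -0.5]
opening: 0.093
grasp_force: 0.0
2.2 grasp [0.5467 0.1892 0.3558] q [-0.356  0.129  1.713  1.134  1.799 -0.375] F [-0.4  0.3 -0.5] open 0.093 0.0
[[ 0.01  1.   -0.  ]
 [ 0.34 -0.    0.94]
 [ 0.94 -0.01 -0.34]]
travel [0.0041, 0.0013, -0.0007] dr [-0.0001, -0.0063, -0.0096]
```

The 70° forward lean is reachable, with plenty of joint 4 travel left (1.13 of 4.48). So I can pour with the near-vertical grip that fits in the bay. I'll lean it 10° towards the spout to clear the crate, and no regrasp is needed.

```bash
python3 -c "
from h import *
R=jugR(-162,10);G=np.array([.562,-.293,.060]);go(G-.24*R[:,2],R);go(G-.1*R[:,2],R)
c=bot.read_camera('side');o=bot.read_camera('top')
print('bamboo/crate px side', proj(c,[[.64,-.38,.13],[.60,-.33,.13],[.6,-.38,.2]]))
"
```

```text
travel [-0.2397, -0.0189, -0.4579] dr [-0.8487, -0.9014, 0.9924]
travel [-0.3668, 0.0054, -0.4045] dr [-0.8487, -0.9014, 0.9924]
bamboo/crate px side [[241.13267877  84.61380994]
 [252.89220024  96.24241363]
 [255.297538    64.67382854]]
```

```bash
python3 -m crank '{"travel": [[-0.24,-0.019,-0.458],[-0.24,-0.019,-0.458],[-0.24,-0.019,-0.458],[-0.24,-0.019,-0.458],[-0.24,-0.019,-0.458],[-0.24,-0.019,-0.458],[-0.24,-0.019,-0.458],[-0.24,-0.019,-0.458],[-0.24,-0.019,-0.458],[-0.24,-0.019,-0.458],[-0.24,-0.019,-0.458],[-0.24,-0.019,-0.458],[-0.24,-0.019,-0.458],[-0.24,-0.019,-0.458],[-0.24,-0.019,-0.458],[-0.24,-0.019,-0.458],[-0.24,-0.019,-0.458]], "dr": [[-0.849,-0.901,0.992],[-0.849,-0.901,0.992],[-0.849,-0.901,0.992],[-0.849,-0.901,0.992],[-0.849,-0.901,0.992],[-0.849,-0.901,0.992],[-0.849,-0.901,0.992],[-0.849,-0.901,0.992],[-0.849,-0.901,0.992],[-0.849,-0.901,0.992],[-0.849,-0.901,0.992],[-0.849,-0.901,0.992],[-0.849,-0.901,0.992],[-0.849,-0.901,0.992],[-0.849,-0.901,0.992],[-0.849,-0.901,0.992],[-0.849,-0.901,0.992]], "grip": [60,60,60,60,60,60,60,60,60,60,60,60,60,60,60,60,60]}'; python3 -c "
from h import *
st();R=jugR(-162,10);G=np.array([.562,-.293,.060]);go(G-.12*R[:,2],R);go(G,R)
c=bot.read_camera('side');f=c['frame'];cv2.imwrite('pics/s1.png',cv2.resize(f[0:220,120:400],None,fx=2.8,fy=2.7))"
```

```text
time_s: 4.0
position: [0.5283, -0.3042, 0.2843]
eef_rot: [[0.934, 0.312, 0.174], [0.308, -0.95, 0.049], [0.181, 0.008, -0.983]]
contact_force: [-0.1, 0.1, 0.0]
opening: 0.0561
grasp_force: 0.0
4.0 grasp [ 0.525  -0.3051  0.3028] q [-0.7    0.015  1.501  0.151  1.522  0.553] F [-0.1  0.1  0. ] open 0.0561 0.0
travel [-0.0049, -0.0011, 0.1258] dr [0.0072, -0.0074, 0.0045]
travel [-0.0058, -0.002, 0.2458] dr [0.0072, -0.0074, 0.0045]
```

View pics/s1.png

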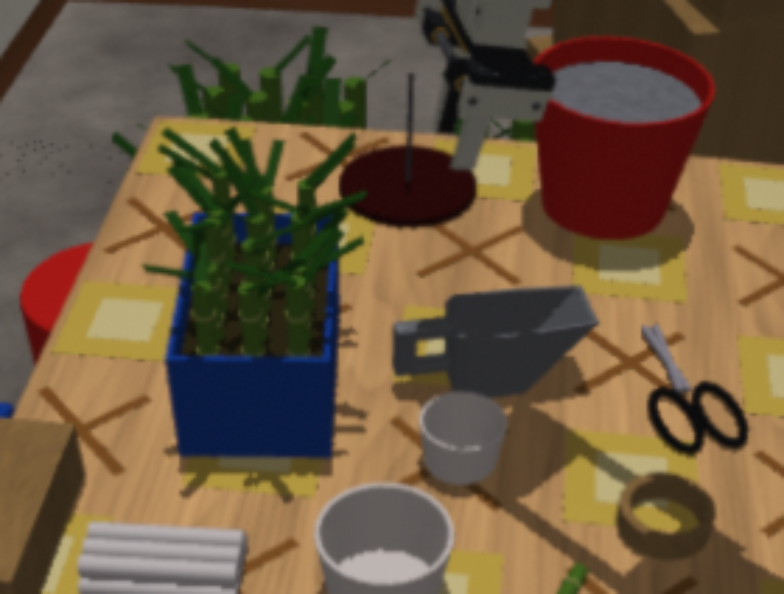

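The side view shows the handle's rear top at crop (395,325), i.e. full-frame (261,120.4). The fingers are above it, and there is about 60 mm of free gap to the crate, with leaf tips near crop (362,240).

```bash
python3 -c "
from h import *
c=bot.read_camera('side')
print(plane(c,[(120+394/2.8,325/2.7)],.082),'exp', [.562+.0105-.003,-.293+.0034+.0095])
print('lip near corner',plane(c,[(120+597/2.8,325/2.7),(120+583/2.8,288/2.7)],.085))"
python3 -m crank '{"travel": [[-0.005,-0.001,0.04],[-0.005,-0.001,0.08],[-0.005,-0.001,0.126],[-0.005,-0.001,0.126]], "dr": [[0.007,-0.007,0.0045],[0.007,-0.007,0.0045],[0.007,-0.007,0.0045],[0.007,-0.007,0.0045]], "grip": [60,60,60,60]}'
```

```text
[[ 0.57257071 -0.2871233   0.082     ]] exp [0.5695, -0.28009999999999996]
lip near corner [[ 0.37265505 -0.31135329  0.085     ]
 [ 0.38748107 -0.37113519  0.085     ]]
time_s: 4.5
position: [0.5419, -0.2954, 0.1514]
eef_rot: [[0.938, 0.309, 0.156], [0.303, -0.951, 0.061], [0.167, -0.01, -0.986]]
contact_force: [-1.5, 0.2, -1.1]
opening: 0.0558
grasp_force: 0.0
```

```bash
python3 -c "
from h import *
st();R=jugR(-162,10);G=np.array([.563,-.294,.060]);go(G,R)"
```

```text
4.5 grasp [ 0.539  -0.2965  0.1699] q [-0.671  0.118  1.636  0.151  1.306  0.552] F [-1.5  0.2 -1.1] open 0.0558 0.0
travel [0.0051, 0.0063, 0.1123] dr [-0.0102, 0.0068, -0.0013]
```

```bash
python3 -m crank '{"travel": [[0.005,0.006,0.03],[0.005,0.006,0.06],[0.005,0.006,0.09],[0.005,0.006,0.112],[0.005,0.006,0.112],[0.005,0.006,0.112]], "dr": [[-0.01,0.007,0],[-0.01,0.007,0],[-0.01,0.007,0],[-0.01,0.007,0],[-0.01,0.007,0],[-0.01,0.007,0]], "grip": [60,60,60,60,60,60]}'; python3 -c "
from h import *
st();c=bot.read_camera('side');f=c['frame'];cv2.imwrite('pics/s2.png',cv2.resize(f[0:190,160:360],None,fx=3.1,fy=3.1))"
```

```text
time_s: 5.1
position: [0.5711, -0.2976, 0.0521]
eef_rot: [[0.935, 0.307, 0.176], [0.304, -0.952, 0.045], [0.182, 0.011, -0.983]]
contact_force: [0.8, 0.6, 0.6]
opening: 0.0554
grasp_force: 0.0
5.1 grasp [ 0.5678 -0.2984  0.0706] q [-0.644  0.262  1.666  0.16   1.103  0.549] F [0.8 0.6 0.6] open 0.0554 0.0
```

View pics/s2.png

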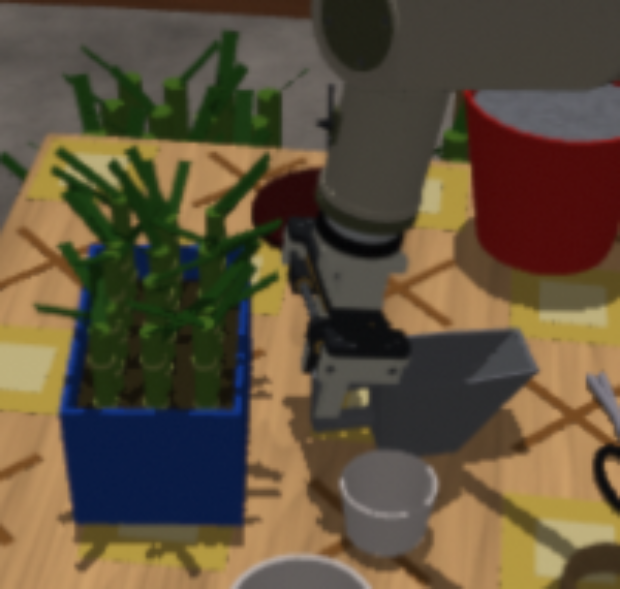

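The fingers straddle the handle at crop (330,390) and clear the crate. They still need to go about 10 mm lower before closing.

```bash
python3 -c "
from h import *
R=jugR(-162,10);go([.563,-.294,.061],R)"
```

```text
travel [-0.0056, -0.0067, 0.0095] dr [0.0129, -0.0091, 0.0003]
```

```bash
python3 -m crank '{"travel": [[-0.004,-0.005,0.009],[-0.004,-0.005,0.009],[-0.004,-0.005,0.009]], "dr": [[0.005,-0.005,0],[0.005,-0.005,0],[0.005,-0.005,0]], "grip": [60,60,60]}'; python3 -c "
from h import *
st();R=jugR(-162,10);go([.563,-.294,.061],R)"
```

```text
time_s: 5.45
position: [0.5667, -0.2929, 0.0408]
eef_rot: [[0.936, 0.308, 0.169], [0.304, -0.951, 0.049], [0.176, 0.005, -0.984]]
contact_force: [0.4, -0.3, 0.4]
opening: 0.0558
grasp_force: 0.0
5.45 grasp [ 0.5635 -0.2938  0.0593] q [-0.641  0.268  1.681  0.159  1.09   0.55 ] F [ 0.4 -0.3  0.4] open 0.0558 0.0
travel [-0.0003, -0.0001, -0.0018] dr [0.0054, -0.0023, -0.0]
```

```bash
python3 -m crank '{"travel": [[0,0,0],[0,0,0],[0,0,0],[0,0,0],[0,0,0],[0,0,0],[0,0,0],[0,0,0],[0,0,-0.015],[0,0,-0.03]], "dr": [[0,0,0],[0,0,0],[0,0,0],[0,0,0],[0,0,0],[0,0,0],[0,0,0],[0,0,0],[0,0,0],[0,0,0]], "grip": [10,0,0,0,0,0,0,0,0,0]}' 55; python3 -c "
from h import *
st();R=jugR(-162,10);go([.545,-.30,.10],R)
c=bot.read_camera('side');f=c['frame'];cv2.imwrite('pics/s3.png',cv2.resize(f[0:190,160:360],None,fx=3.1,fy=3.1))"
```

```text
time_s: 6.45
position: [0.5609, -0.294, 0.0701]
eef_rot: [[0.936, 0.308, 0.167], [0.304, -0.951, 0.05], [0.175, 0.004, -0.985]]
contact_force: [0.3, 1.4, -2.6]
opening: 0.0196
grasp_force: 54.6
6.45 grasp [ 0.5578 -0.295   0.0886] q [-0.648  0.223  1.676  0.156  1.144  0.551] F [ 0.3  1.4 -2.6] open 0.0196 54.6
travel [-0.0115, 0.0008, -0.0136] dr [0.004, -0.0011, -0.0001]
```

View pics/s3.png

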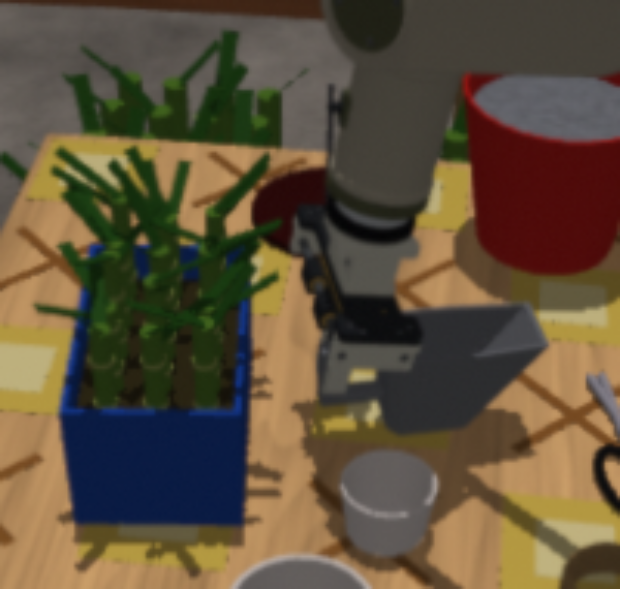

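The jug is held upright and lifted, with an opening of 19.6 mm, a grip of 55 N and about 2.6 N of weight. Next I raise it clear of everything.

```bash
cat >> h.py <<'E'
YAW=-90
def pour(t,lip,lean0=10):
    a=np.radians(YAW);d=np.array([np.cos(a),np.sin(a),0]);r=np.radians(t)
    G=np.array(lip)+d*(-.191*np.cos(r)-.025*np.sin(r))+np.array([0,0,.191*np.sin(r)-.025*np.cos(r)])
    go(G,jugR(YAW,t+lean0))
E
python3 -c "
from h import *
go([.50,-.27,.28],jugR(-162,10))"
```

```text
travel [-0.0143, -0.0421, -0.1933] dr [0.0084, -0.0042, 0.0003]
```

```bash
python3 -m crank '{"travel": [[-0.001,-0.004,-0.01],[-0.002,-0.008,-0.03],[-0.004,-0.014,-0.055],[-0.006,-0.02,-0.08],[-0.008,-0.026,-0.105],[-0.01,-0.032,-0.13],[-0.012,-0.036,-0.155],[-0.013,-0.04,-0.175],[-0.014,-0.042,-0.188],[-0.014,-0.042,-0.193],[-0.014,-0.042,-0.193],[-0.014,-0.042,-0.193]], "dr": [[0,0,0],[0,0,0],[0,0,0],[0,0,0],[0,0,0],[0,0,0],[0.008,-0.004,0],[0.008,-0.004,0],[0.008,-0.004,0],[0.008,-0.004,0],[0.008,-0.004,0],[0.008,-0.004,0]], "grip": [0,0,0,0,0,0,0,0,0,0,0,0]}'; python3 -c "
from h import *
st();go([.52,-.05,.29],jugR(-126,10));go([.545,.225,.28],jugR(-90,10))"
```

```text
time_s: 7.7
position: [0.5027, -0.2679, 0.256]
eef_rot: [[0.937, 0.309, 0.161], [0.304, -0.951, 0.057], [0.171, -0.004, -0.985]]
contact_force: [0.1, 0.5, -3.1]
opening: 0.0198
grasp_force: 54.6
7.7 grasp [ 0.4997 -0.269   0.2745] q [-0.677 -0.076  1.641  0.146  1.486  0.574] F [ 0.1  0.5 -3.1] open 0.0198 54.6
travel [0.0877, -0.2039, 0.0003] dr [0.1044, 0.0013, -0.6193]
travel [0.1914, -0.4588, 0.0295] dr [0.2131, -0.0002, -1.2381]
```

```bash
python3 -m crank '{"travel": [[0.005,-0.01,0],[0.013,-0.03,0],[0.024,-0.055,0],[0.035,-0.08,0],[0.046,-0.107,0],[0.057,-0.133,0],[0.068,-0.16,0],[0.078,-0.182,0],[0.088,-0.204,0],[0.1,-0.235,0.003],[0.113,-0.267,0.007],[0.126,-0.3,0.011],[0.139,-0.332,0.015],[0.152,-0.363,0.019],[0.165,-0.395,0.023],[0.176,-0.423,0.026],[0.186,-0.446,0.029],[0.191,-0.459,0.03],[0.191,-0.459,0.03],[0.191,-0.459,0.03]], "dr": [[0.005,0,-0.03],[0.015,0,-0.09],[0.028,0,-0.167],[0.041,0,-0.244],[0.054,0,-0.322],[0.067,0,-0.4],[0.08,0,-0.478],[0.093,0,-0.55],[0.104,0,-0.619],[0.118,0,-0.7],[0.132,0,-0.78],[0.147,0,-0.86],[0.161,0,-0.94],[0.175,0,-1.02],[0.188,0,-1.1],[0.2,0,-1.17],[0.209,0,-1.22],[0.213,0,-1.238],[0.213,0,-1.238],[0.213,0,-1.238]], "grip": [0,0,0,0,0,0,0,0,0,0,0,0,0,0,0,0,0,0,0,0]}'; python3 -c "
from h import *
st()
for n in('top','side'):
    c=bot.read_camera(n);cv2.imwrite(f'pics/{n}4.png',c['frame'])
a=cv2.imread('pics/top4.png');b=cv2.imread('pics/side4.png')
cv2.imwrite('pics/b4.png',np.concatenate([cv2.resize(a[80:330,60:340],(400,357)),cv2.resize(b[60:380,130:450],(357,357))],1))
pour(0,[.548,.025,.16])"
```

```text
time_s: 9.7
position: [0.5445, 0.2278, 0.2612]
eef_rot: [[-0.0, 1.0, 0.001], [0.985, -0.0, 0.172], [0.172, 0.001, -0.985]]
contact_force: [-0.3, -0.2, -3.5]
opening: 0.0196
grasp_force: 54.6
9.7 grasp [0.5445 0.2246 0.2797] q [0.201 0.032 1.525 0.169 1.55  0.2  ] F [-0.3 -0.2 -3.5] open 0.0196 54.6
travel [-0.0328, 0.0029, 0.1416] dr [0.0015, 0.0014, -0.0012]
```

View pics/b4.png

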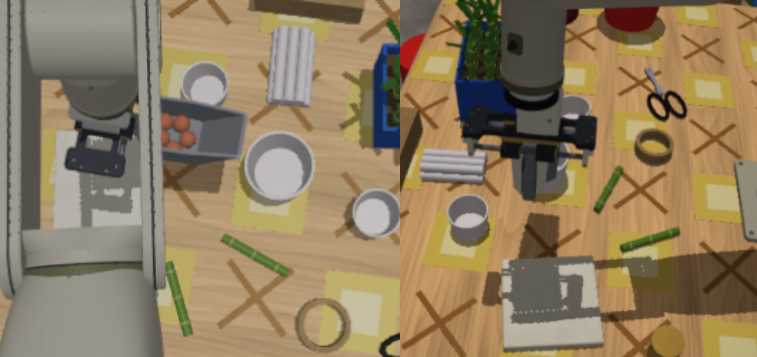

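The jug is upright with five balls inside, its lip corners in the top view at about (232,158) and (225,191), and its spout is heading to the pot. I'll check where the lip really is.

```bash
python3 -c "
from h import *
c=bot.read_camera('top');P=plane(c,[(232,158),(225.2,190.6)],.303);print(P,P.mean(0),np.linalg.norm(P[0]-P[1]))
print('expected',.5445,.2246-.191)"
```

```text
[[0.573494   0.03645115 0.303     ]
 [0.506717   0.03981546 0.303     ]] [0.5401055  0.03813331 0.303     ] 0.06686170276327796
expected 0.5445 0.03359999999999999
```

```bash
python3 -c "
from h import *
pour(0,[.552,.018,.15])"
```

```text
travel [-0.0413, 0.0068, 0.1504] dr [0.0018, 0.0012, -0.0014]
```

```bash
python3 -m crank '{"travel": [[-0.004,0.001,0.012],[-0.01,0.002,0.035],[-0.017,0.003,0.06],[-0.024,0.004,0.085],[-0.03,0.005,0.108],[-0.036,0.006,0.13],[-0.04,0.007,0.145],[-0.041,0.007,0.15],[-0.041,0.007,0.15],[-0.041,0.007,0.15],[-0.041,0.007,0.15],[-0.041,0.007,0.15]], "dr": [[0,0,0],[0,0,0],[0,0,0],[0,0,0],[0,0,0],[0,0,0],[0,0,0],[0,0,0],[0,0,0],[0,0,0],[0,0,0],[0,0,0]], "grip": [0,0,0,0,0,0,0,0,0,0,0,0]}'; python3 -c "
from h import *
st()
for t in(15,30,45): pour(t,[.552,.018,.15-t/45*.03])"
```

```text
time_s: 11.05
position: [0.5529, 0.2138, 0.1082]
eef_rot: [[-0.001, 1.0, 0.003], [0.985, 0.0, 0.173], [0.173, 0.004, -0.985]]
contact_force: [0.4, -0.2, -2.6]
opening: 0.0198
grasp_force: 54.6
11.05 grasp [0.5529 0.2106 0.1267] q [0.173 0.138 1.697 0.178 1.278 0.124] F [ 0.4 -0.2 -2.6] open 0.0198 54.6
travel [0.0099, -0.0008, -0.0389] dr [0.0034, 0.2623, 0.0011]
travel [0.0083, -0.0006, -0.081] dr [0.0032, 0.5241, 0.0015]
travel [-0.0068, -0.0005, -0.1214] dr [0.003, 0.7859, 0.002]
```

```bash
python3 -m crank '{"travel": [[0.002,0,-0.007],[0.004,0,-0.015],[0.006,0,-0.023],[0.008,0,-0.031],[0.01,0,-0.039],[0.01,0,-0.047],[0.01,0,-0.056],[0.01,0,-0.064],[0.009,0,-0.073],[0.008,0,-0.081],[0.006,0,-0.089],[0.003,0,-0.097],[0,0,-0.105],[-0.003,0,-0.113],[-0.007,0,-0.121],[-0.007,0,-0.121],[-0.007,0,-0.121]], "dr": [[0,0.052,0],[0,0.105,0],[0,0.157,0],[0,0.21,0],[0,0.262,0],[0,0.314,0],[0,0.367,0],[0,0.419,0],[0,0.472,0],[0,0.524,0],[0,0.576,0],[0,0.629,0],[0,0.681,0],[0,0.734,0],[0,0.786,0],[0,0.786,0],[0,0.786,0]], "grip": [0,0,0,0,0,0,0,0,0,0,0,0,0,0,0,0,0]}'; python3 -c "
from h import *
st()
for n in('top','side'):
    c=bot.read_camera(n);cv2.imwrite(f'pics/{n}5.png',c['frame'])
a=cv2.imread('pics/top5.png');b=cv2.imread('pics/side5.png')
cv2.imwrite('pics/b5.png',np.concatenate([cv2.resize(a[100:280,160:340],(390,390)),cv2.resize(b[80:280,150:350],(390,390))],1))
for t in(52,62,72): pour(t,[.552,.018,.118-(t-45)/27*.013])"
```

```text
time_s: 12.75
position: [0.5523, 0.1854, 0.2247]
eef_rot: [[-0.001, 1.0, 0.002], [0.576, -0.001, 0.818], [0.818, 0.002, -0.576]]
contact_force: [-0.1, -0.1, -2.7]
opening: 0.0197
grasp_force: 54.6
12.75 grasp [0.5523 0.17   0.2356] q [-0.311  0.165  1.741  0.895  1.616 -0.452] F [-0.1 -0.1 -2.7] open 0.0197 54.6
travel [0.0048, -0.0, -0.0207] dr [0.0008, 0.1242, 0.0022]
travel [0.0072, -0.0, -0.0521] dr [0.0006, 0.2987, 0.0022]
travel [0.0036, 0.0, -0.084] dr [0.0004, 0.4732, 0.0023]
```

View pics/b5.png

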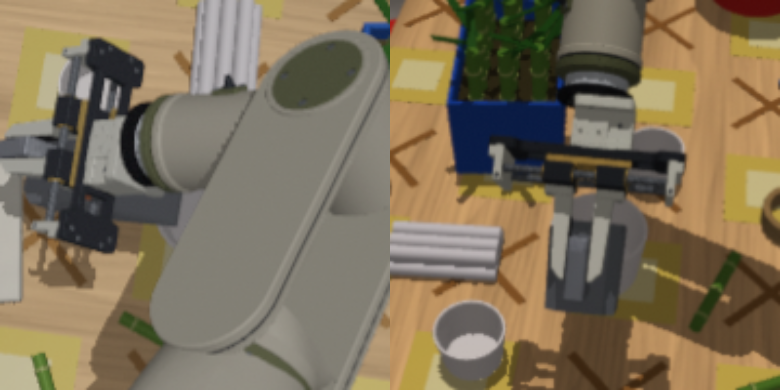

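The lip, at top-crop (180,205), is about 28 mm inside the pot's near rim and nothing has touched the pot. I'll tip on slowly.

```bash
python3 -m crank '{"travel": [[0.001,0,-0.004],[0.002,0,-0.008],[0.003,0,-0.012],[0.004,0,-0.016],[0.005,0,-0.021],[0.005,0,-0.025],[0.006,0,-0.03],[0.006,0,-0.034],[0.006,0,-0.039],[0.007,0,-0.043],[0.007,0,-0.048],[0.007,0,-0.052],[0.007,0,-0.057],[0.006,0,-0.062],[0.006,0,-0.067],[0.005,0,-0.073],[0.004,0,-0.078],[0.004,0,-0.084],[0.004,0,-0.084],[0.004,0,-0.084]], "dr": [[0,0.025,0],[0,0.05,0],[0,0.075,0],[0,0.1,0],[0,0.124,0],[0,0.149,0],[0,0.174,0],[0,0.199,0],[0,0.224,0],[0,0.249,0],[0,0.274,0],[0,0.299,0],[0,0.327,0],[0,0.356,0],[0,0.385,0],[0,0.415,0],[0,0.444,0],[0,0.473,0],[0,0.473,0],[0,0.473,0]], "grip": [0,0,0,0,0,0,0,0,0,0,0,0,0,0,0,0,0,0,0,0]}'; python3 -c "
from h import *
st()
pour(76,[.552,.018,.105])
for n in('top','side'):
    c=bot.read_camera(n);cv2.imwrite(f'pics/{n}6.png',c['frame'])"
```

```text
time_s: 14.85
position: [0.552, 0.1192, 0.2762]
eef_rot: [[-0.001, 1.0, 0.0], [0.138, -0.0, 0.99], [0.99, 0.001, -0.138]]
contact_force: [0.2, -0.0, -3.1]
opening: 0.0198
grasp_force: 54.6
14.85 grasp [0.552  0.1005 0.2788] q [-0.517  0.43   1.654  1.175  1.937 -0.625] F [ 0.2 -0.  -3.1] open 0.0198 54.6
travel [0.0051, 0.0, -0.0128] dr [0.0004, 0.0683, 0.0011]
```

```bash
python3 -m crank '{"travel": [[0.003,0,-0.006],[0.005,0,-0.013],[0.005,0,-0.013],[0.005,0,-0.013],[0.005,0,-0.013],[0.005,0,-0.013],[0.005,0,-0.013],[0.005,0,-0.013],[0.005,0,-0.013],[0.005,0,-0.013]], "dr": [[0,0.034,0],[0,0.068,0],[0,0.068,0],[0,0.068,0],[0,0.068,0],[0,0.068,0],[0,0.068,0],[0,0.068,0],[0,0.068,0],[0,0.068,0]], "grip": [0,0,0,0,0,0,0,0,0,0]}'; python3 -c "
from h import *
st()
pour(45,[.552,.025,.14]);pour(30,[.552,.045,.16]);pour(0,[.552,.075,.20])
for n in('top','side'):
    c=bot.read_camera(n);cv2.imwrite(f'pics/{n}7.png',c['frame'])
a=cv2.imread('pics/top7.png');b=cv2.imread('pics/side7.png')
for i in(a,b):
    h=cv2.cvtColor(i,cv2.COLOR_BGR2HSV);m=cv2.inRange(h,(4,120,90),(14,255,255));n,l,s,ce=cv2.connectedComponentsWithStats(m);print([(k[:2],k[4]) for k in s[1:] if k[4]>8])
cv2.imwrite('pics/b7.png',np.concatenate([cv2.resize(a[100:280,160:340],(390,390)),cv2.resize(b[80:280,150:350],(390,390))],1))"
```

```text
time_s: 15.95
position: [0.5518, 0.1072, 0.2832]
eef_rot: [[-0.002, 1.0, 0.0], [0.07, 0.0, 0.998], [0.998, 0.002, -0.07]]
contact_force: [0.1, 0.0, -1.8]
opening: 0.0198
grasp_force: 54.6
15.95 grasp [0.5518 0.0884 0.2845] q [-0.538  0.474  1.635  1.211  1.985 -0.636] F [ 0.1  0.  -1.8] open 0.0198 54.6
travel [-0.0305, 0.0001, 0.0883] dr [0.0005, -0.5406, 0.0016]
travel [-0.0546, 0.0001, 0.132] dr [0.0007, -0.8024, 0.0015]
travel [-0.115, -0.0, 0.1706] dr [0.0011, -1.326, 0.0014]
[(array([265, 199], dtype=int32), np.int32(18)), (array([257, 208], dtype=int32), np.int32(54)), (array([480, 285], dtype=int32), np.int32(28)), (array([486, 331], dtype=int32), np.int32(18))]
[(array([359,  61], dtype=int32), np.int32(19)), (array([167,  74], dtype=int32), np.int32(12)), (array([172,  79], dtype=int32), np.int32(30)), (array([353,  79], dtype=int32), np.int32(10)), (array([300,  84], dtype=int32), np.int32(9)), (array([159,  88], dtype=int32), np.int32(12)), (array([132,  90], dtype=int32), np.int32(81)), (array([285,  91], dtype=int32), np.int32(24)), (array([297,  99], dtype=int32), np.i
[... 461 characters left out ...]
 dtype=int32), np.int32(26)), (array([325, 237], dtype=int32), np.int32(25)), (array([117, 249], dtype=int32), np.int32(51)), (array([102, 263], dtype=int32), np.int32(52)), (array([278, 271], dtype=int32), np.int32(15)), (array([254, 285], dtype=int32), np.int32(18)), (array([120, 287], dtype=int32), np.int32(13)), (array([191, 328], dtype=int32), np.int32(15)), (array([154, 332], dtype=int32), np.int32(13)), (array([178, 332], dtype=int32), np.int32(30)), (array([166, 340], dtype=int32), np.int32(22)), (array([156, 350], dtype=int32), np.int32(13)), (array([139, 354], dtype=int32), np.int32(35)), (array([349, 363], dtype=int32), np.int32(9)), (array([501, 368], dtype=int32), np.int32(39))]
```

View pics/b7.png

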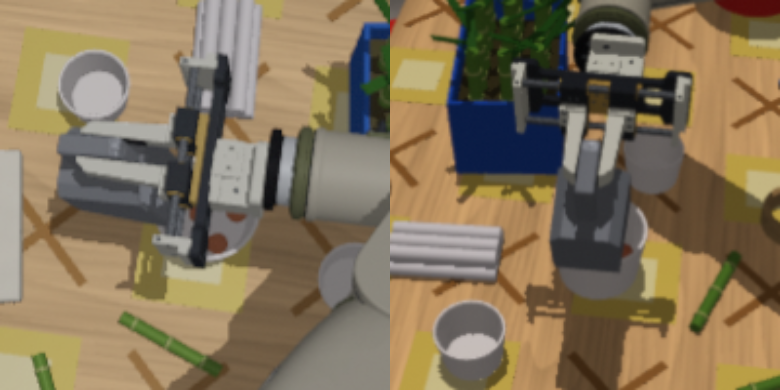

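The weight has dropped from about 2.9 to 1.8 N and balls are visible in the pot at top-crop (215,243) and (235,215). I'll tip back and lift away.

```bash
python3 -m crank '{"travel": [[-0.004,0,0.012],[-0.008,0,0.025],[-0.012,0,0.038],[-0.017,0,0.05],[-0.021,0,0.063],[-0.026,0,0.076],[-0.03,0,0.088],[-0.036,0,0.099],[-0.042,0,0.11],[-0.048,0,0.121],[-0.055,0,0.132],[-0.063,0,0.139],[-0.072,0,0.145],[-0.081,0,0.151],[-0.09,0,0.157],[-0.099,0,0.162],[-0.107,0,0.167],[-0.115,0,0.171],[-0.115,0,0.171],[-0.115,0,0.171]], "dr": [[0,-0.077,0],[0,-0.154,0],[0,-0.232,0],[0,-0.309,0],[0,-0.386,0],[0,-0.463,0],[0,-0.54,0],[0,-0.605,0],[0,-0.671,0],[0,-0.737,0],[0,-0.802,0],[0,-0.877,0],[0,-0.952,0],[0,-1.027,0],[0,-1.102,0],[0,-1.177,0],[0,-1.252,0],[0,-1.326,0],[0,-1.326,0],[0,-1.326,0]], "grip": [0,0,0,0,0,0,0,0,0,0,0,0,0,0,0,0,0,0,0,0]}'; python3 -c "
from h import *
st()
go([.495,.290+.084,.18],jugR(-90,10))
for n in('top','side'):
    c=bot.read_camera(n);cv2.imwrite(f'pics/{n}8.png',c['frame'])
a=cv2.imread('pics/top8.png');b=cv2.imread('pics/side8.png')
cv2.imwrite('pics/b8.png',np.concatenate([cv2.resize(a[100:300,100:340],(468,390)),cv2.resize(b[100:300,170:340],(331,390))],1))"
```

```text
time_s: 18.05
position: [0.5514, 0.2703, 0.1561]
eef_rot: [[-0.002, 1.0, -0.0], [0.985, 0.002, 0.175], [0.175, 0.0, -0.985]]
contact_force: [0.3, -0.2, -2.2]
opening: 0.0199
grasp_force: 54.6
18.05 grasp [0.5514 0.267  0.1746] q [0.267 0.139 1.605 0.174 1.354 0.232] F [ 0.3 -0.2 -2.2] open 0.0199 54.6
travel [0.1063, -0.0562, 0.0135] dr [-0.0001, -0.0017, 0.0015]
```

View pics/b8.png

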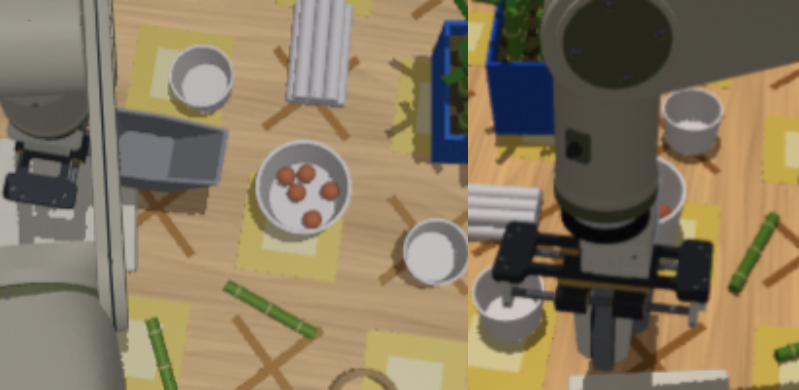

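All five balls are in the pot (top-crop around (303,190)), the pot stands where it was, and the jug is empty. Next I measure the jug in hand for the placing.

```bash
python3 -c "
from h import *
c=bot.read_camera('top');P=plane(c,[(217,165.6),(212.8,196.4)],.2);print(P,P.mean(0));d=P[0]-P[1];print(np.degrees(np.arctan2(d[1],d[0]))-90)
f=c['frame'];h=cv2.cvtColor(f,cv2.COLOR_BGR2HSV)
p=comp((h[...,1]<45)&(h[...,2]>90),(250,215));print('pot',cv2.minEnclosingCircle(plane(c,p,.08)[:,:2].astype(np.float32)))"
```

```text
[[0.57948272 0.07585613 0.2       ]
 [0.51047782 0.07423638 0.2       ]] [0.54498027 0.07504626 0.2       ]
-88.65534533936402
pot ((0.5483700633049011, -0.01248650811612606), 0.06062654033303261)
```

```bash
python3 -c "
from h import *
go([.498,.374,.175],jugR(-90,10));go([.498,.374,.090],jugR(-90,10))"
```

```text
travel [0.1066, -0.0544, 0.019] dr [0.0015, -0.0013, -0.0009]
travel [0.0918, -0.0545, 0.1027] dr [0.0015, -0.0013, -0.0009]
```

```bash
python3 -m crank '{"travel": [[0.01,-0.005,0.002],[0.03,-0.015,0.005],[0.05,-0.025,0.009],[0.07,-0.035,0.012],[0.088,-0.045,0.016],[0.1,-0.051,0.018],[0.107,-0.054,0.019],[0.105,-0.054,0.03],[0.102,-0.054,0.045],[0.1,-0.054,0.06],[0.097,-0.054,0.075],[0.094,-0.054,0.09],[0.092,-0.054,0.1],[0.092,-0.054,0.103],[0.092,-0.054,0.103],[0.092,-0.054,0.103]], "dr": [[0,0,0],[0,0,0],[0,0,0],[0,0,0],[0,0,0],[0,0,0],[0,0,0],[0,0,0],[0,0,0],[0,0,0],[0,0,0],[0,0,0],[0,0,0],[0,0,0],[0,0,0],[0,0,0]], "grip": [0,0,0,0,0,0,0,0,0,0,0,0,0,0,0,0]}'; python3 -c "
from h import *
st();go([.498,.374,.081],jugR(-90,10))"
```

```text
time_s: 19.8
position: [0.4987, 0.3785, 0.0717]
eef_rot: [[-0.0, 1.0, 0.003], [0.985, 0.0, 0.174], [0.174, 0.003, -0.985]]
contact_force: [0.3, 0.4, -1.7]
opening: 0.0199
grasp_force: 54.6
19.8 grasp [0.4987 0.3752 0.0902] q [0.474 0.221 1.675 0.168 1.168 0.413] F [ 0.3  0.4 -1.7] open 0.0199 54.6
travel [-0.0028, -0.0008, 0.0089] dr [0.0026, -0.0007, 0.0005]
```

```bash
python3 -m crank '{"travel": [[-0.001,-0.001,0.003],[-0.002,-0.001,0.006],[-0.002,-0.001,0.008],[-0.003,-0.001,0.009],[-0.003,-0.001,0.009]], "dr": [[0,0,0],[0,0,0],[0,0,0],[0,0,0],[0,0,0]], "grip": [0,0,0,0,0]}'; python3 -c "
from h import *
st()"
```

```text
time_s: 20.3
position: [0.497, 0.3766, 0.0612]
eef_rot: [[-0.0, 1.0, 0.001], [0.985, -0.0, 0.173], [0.173, 0.001, -0.985]]
contact_force: [1.1, -0.0, -2.1]
opening: 0.0198
grasp_force: 54.6
20.3 grasp [0.497  0.3733 0.0797] q [0.472 0.228 1.686 0.169 1.151 0.409] F [ 1.1 -0.  -2.1] open 0.0198 54.6
```

```bash
python3 -m crank '{"travel": [[0,0,0.001],[0,0,0.002],[0,0,0.002]], "dr": [[0,0,0],[0,0,0],[0,0,0]], "grip": [0,0,0]}'; python3 -c "
from h import *
st()
for n in('top','side'):
    c=bot.read_camera(n);cv2.imwrite(f'pics/{n}9.png',c['frame'])
a=cv2.imread('pics/top9.png');b=cv2.imread('pics/side9.png')
cv2.imwrite('pics/b9.png',np.concatenate([cv2.resize(a[130:270,60:230],(425,350)),cv2.resize(b[210:384,150:350],(375,350))],1))"
```

```text
time_s: 20.6
position: [0.4975, 0.3773, 0.0603]
eef_rot: [[-0.0, 1.0, 0.002], [0.985, 0.0, 0.174], [0.174, 0.002, -0.985]]
contact_force: [-1.4, -1.9, 3.4]
opening: 0.02
grasp_force: 54.6
20.6 grasp [0.4975 0.374  0.0788] q [0.473 0.231 1.686 0.17  1.148 0.409] F [-1.4 -1.9  3.4] open 0.02 54.6
```

View pics/b9.png

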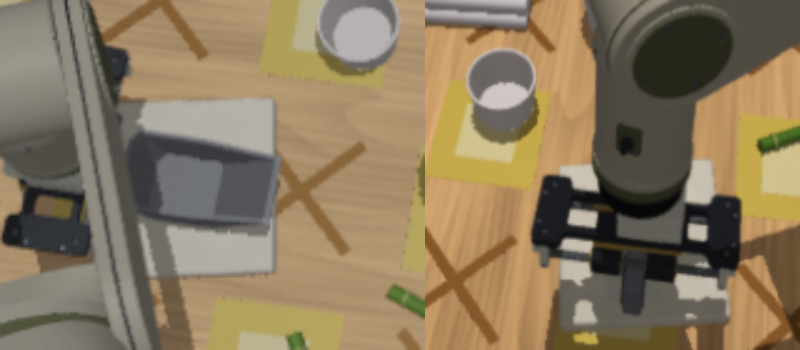

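The jug is in contact with the slab (force now +3.4 N); its lip corners are at crop (280,158) and (267,222), and its floor's front edge is at (221,192). I'll check the centring.

```bash
python3 -c "
from h import *
c=bot.read_camera('top');P=plane(c,[(172,193.2),(166.8,218.8)],.105);print('lip',P.mean(0),'want .4945 .1825');print('floor front',plane(c,[(148.6,207)],.024),'want y .2535');st()"
```

```text
lip [0.49100234 0.18264538 0.105     ] want .4945 .1825
floor front [[0.49303257 0.25042952 0.024     ]] want y .2535
20.75 grasp [0.4975 0.374  0.0787] q [0.473 0.231 1.686 0.17  1.148 0.409] F [-2.2 -1.9  5.6] open 0.0195 54.6
```

Centred within about 3 mm, so I release and back off.

```bash
python3 -m crank '{"travel": [[0,0,0],[0,0,0],[0,0,0],[0,0,0],[0,0,0],[0,0,0],[0,0,0],[0,0,-0.01],[0,0,-0.03],[0,0,-0.06],[0,0,-0.09],[0,0,-0.12],[0,0,-0.15],[0,0,-0.18],[0,0,-0.18],[0,0,-0.18]], "dr": [[0,0,0],[0,0,0],[0,0,0],[0,0,0],[0,0,0],[0,0,0],[0,0,0],[0,0,0],[0,0,0],[0,0,0],[0,0,0],[0,0,0],[0,0,0],[0,0,0],[0,0,0],[0,0,0]], "grip": [25,40,50,60,60,60,60,60,60,60,60,60,60,60,60,60]}' 20; python3 -c "
from h import *
st();go([.42,.50,.30],jugR(-90,10))"
```

```text
time_s: 22.35
position: [0.4976, 0.3459, 0.2384]
eef_rot: [[-0.0, 1.0, 0.004], [0.985, -0.0, 0.175], [0.175, 0.004, -0.985]]
contact_force: [1.0, 0.3, -0.2]
opening: 0.0557
grasp_force: 0.0
22.35 grasp [0.4975 0.3426 0.2569] q [0.424 0.043 1.555 0.159 1.468 0.413] F [ 1.   0.3 -0.2] open 0.0557 0.0
travel [0.1625, -0.0775, -0.0152] dr [0.004, -0.0011, 0.0004]
```

```bash
python3 -m crank '{"travel": [[0,0,-0.02],[0.02,-0.01,-0.02],[0.05,-0.03,-0.02],[0.08,-0.05,-0.02],[0.11,-0.1,-0.02],[0.14,-0.14,-0.02],[0.16,-0.18,-0.02],[0.16,-0.22,-0.02],[0.16,-0.22,-0.02],[0.16,-0.22,-0.02]], "dr": [[0,0,0],[0,0,0],[0,0,0],[0,0,0],[0,0,0],[0,0,0],[0,0,0],[0,0,0],[0,0,0],[0,0,0]], "grip": [60,60,60,60,60,60,60,60,60,60]}'; python3 -c "
from h import *
st()
a=bot.read_camera('top')['frame'];b=bot.read_camera('side')['frame']
cv2.imwrite('pics/b10.png',np.concatenate([cv2.resize(a[80:340,60:320],(400,400)),cv2.resize(b[110:384,140:400],(380,400))],1))"
```

```text
time_s: 23.35
position: [0.2755, 0.4998, 0.2826]
eef_rot: [[-0.002, 1.0, 0.0], [0.985, 0.002, 0.172], [0.172, 0.001, -0.985]]
contact_force: [-0.1, 0.0, -0.0]
opening: 0.0554
grasp_force: 0.0
23.35 grasp [0.2755 0.4966 0.3011] q [ 0.907 -0.119  1.633  0.106  1.491  0.903] F [-0.1  0.  -0. ] open 0.0554 0.0
```

View pics/b10.png

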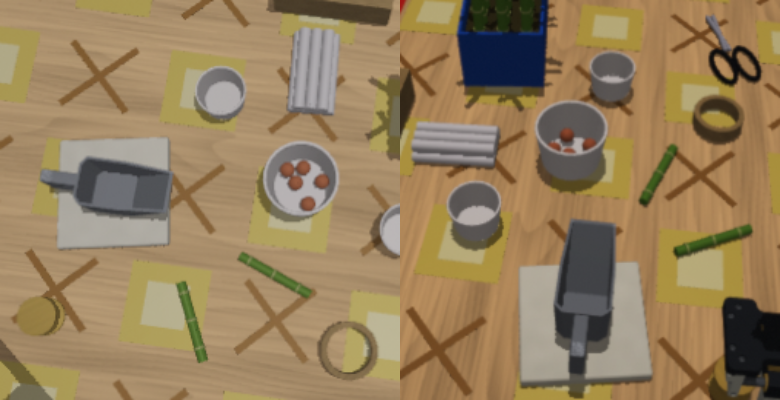

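The jug stands upright and free in the middle of the slab, at top-crop (115,190). All five balls are in the pot at (300,180), and the tubes and cane are unmoved.

```bash
python3 -c "
from rig import bot
print(bot.job_done())"
```

```text
the job is handed in; nothing more can be done
None
```

The job is done and handed in at about 23.5 s: all five balls are in the pot, the empty jug stands upright within about 3 mm of the slab's centre with the hand clear, and the pot, bamboo piece and tube bundle have not visibly moved; I poured with a near-vertical grip rather than the suggested 30° lean-back, so no regrasp was needed.

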